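# Spice tins to the new rack, in reverse order

## Robot

A 6-joint arm with a two-finger parallel gripper is mounted at the origin on the work surface. World frame = base frame: x ahead of the robot, y to its left, z up, the work surface at z = 0. Lengths are in mm, angles in degrees, forces in N, time in s.
With the tool pointing down it reaches from about 300 to 850 mm from the base axis. Payload 4.2 kg.
Tool frame: the origin (TCP) lies at the very end of the fingers, on their centre line; the grasp point (between the pads) lies 19 mm behind it (env.tcp_to_grasp is the distance from the TCP to the grasp point, in mm); z points along the fingers, y is the line along which they close (so a half turn about z gives the same grasp; the last joint's range is limited). The gripper opens to 91 mm and grips with 3 to 60 N. Pads are 32 mm wide; open, the fingers measure 118 mm over their backs; the gripper's body (76 mm by 178 mm) begins 60 mm behind the grasp point.
Start: joints at [66.75, 18.312, 89.639, -0, 72.044, -1.146], TCP at [216.376, 532.752, 213.976] pointing down, gripper open.
Joint ranges: [-177.97, 177.97], [-48.28, 115.42], [12.27, 149.76], [-77.06, 257.06], [2.81, 150.46], [-146.56, 146.56]. Speed limits (degrees/s): [147.25, 147.25, 180, 180, 180, 180].

## Interface

Orientations are given as [roll, pitch, yaw] about the fixed x, y, z axes, in that order (R = Rz(yaw) Ry(pitch) Rx(roll)).
In Python, from workcell import env gives the robot as it stands.
- The arm moves only by the tool move_arm, never from a script. Its argument "plan" is a list of rows, each a list of 3 entries, a list of its own where there are three numbers: the shift along the world's x, y, z in cm, then the turn about the world's z in degrees, then the closure, from 0 (fully open) to 1 (shut). In form: [[[x, y, z], turn, claw], ...]. A call has 1 to 5 rows; each row shifts and turns the commanded pose from where the row before left it; what a row does not reach is not made up. A row lasts 1/10 s, in which the tool goes at most 50 mm and 8.59 degrees, less where a joint would pass 70% of its speed; a pose out of reach is approached as far as the arm can. A call is refused whole if a number of a shift passes 5 or a number of a turn 8.59, either way. A call with a gripper value outside its range is refused whole. The fingers move at their own pace and stop on an object; "squeeze" is the grip in N (left out, the last holds). Time passes only in rows, so rows that do not move let the fingers close. It gives the time, the measured TCP pose, the force, the opening and the grip force at its end, in the units of the state.
- env.state(): the state, without advancing time (a new reading comes with each control period).
- env.grab_frame(name): name is "scene" or "side" or "wrist"; returns a dict with "frame" (420x560x3 uint8, red, green, blue), "z_map" (420x560 float32, mm along the optical axis (not along the pixel's ray), 0 where there is no reading), "fovy" (degrees; the focal length in pixels is half the picture's height over the tangent of half this angle, whatever the lens; pixels are square), "cx", "cy" (the principal point, pixels), "position" and "orientation" of the camera in the world. Camera axes: x right, y down, z forward; pixel columns grow to the right and rows downward; lengths in mm; the calibration is good to about 2 mm. A picture is of the moment at which its call begins.
- env.job_done(): hands the job in; it is judged then, once.
Trained networks look in a picture, given as the dict that the camera call returned (one of the last four; its "shot" number tells which), for a name from the list of things; names that differ only in an ending like _2 or _b are one class to them, and where a whole thing is asked for, a point or a joint stands for the part that bears it (a point fixed in the world has none). Each returns a list of dicts, best first, with "score" (0 to 1); they miss things now and then, are a little off and sometimes report something else, mostly with a low value. They report only what shows in the picture. A call takes as long as a camera call. They do not tell look-alikes from the thing itself.
- env.search_frame(picture, label): "point" ([column, row] in pixels, amid what is visible of it).
- env.landmark_of(picture, label): "point" ([column, row] in pixels: a listed point, or the origin of a listed thing).
The state is a dict: "time_s": time; "qpos": joint angles; "qvel": joint speeds; "effort": joint torques, N m; "ee_pos": TCP position; "ee_rot": TCP orientation; "force": force on the tool from outside, world axes, zero at the start; "torque": the same for the moment, N m; "gripper_width": finger opening in mm; "gripper_force": force on a finger pad.
Only numpy, scipy, OpenCV 4.12 (cv2) and the standard library are available. Lean on these libraries where they do the work, as an engineer would, in place of code of your own. Each camera call takes 0.05 s, during which the arm holds its last target. There are 200 camera calls.

## Task

The cook now works from the other side of the table, so move the four spice tins from their coasters into the aluminium rack in reverse order: the tin that stands at the left end of its row goes into the cell at the right end of the rack, the next one beside it, and so on. Stand each tin upright and flat on the floor of its own cell, in the middle of it, and let go. Do not tip a tin over on the way, and do not disturb the teapot.

Things in the scene. Friction and masses are not known exactly. Their poses are not given: they have to be found in the camera images.
- tin_red: the red-lidded spice tin: loose upright round steel tin, 52 mm diameter, 84 mm tall, about 0.16 kg, flat red lid on the top 18 mm and a red band round its middle. At the start it stands on the red coaster, within 5 mm of its centre. Origin at the centre of its underside, z up along the tin; its yaw means nothing.
- tin_yellow: the yellow-lidded spice tin: loose upright round steel tin, 52 mm diameter, 84 mm tall, about 0.16 kg, flat yellow lid on the top 18 mm and a yellow band round its middle. At the start it stands on the yellow coaster, within 5 mm of its centre. Origin at the centre of its underside, z up along the tin; its yaw means nothing.
- tin_green: the green-lidded spice tin: loose upright round steel tin, 52 mm diameter, 84 mm tall, about 0.16 kg, flat green lid on the top 18 mm and a green band round its middle. At the start it stands on the green coaster, within 5 mm of its centre. Origin at the centre of its underside, z up along the tin; its yaw means nothing.
- tin_blue: the blue-lidded spice tin: loose upright round steel tin, 52 mm diameter, 84 mm tall, about 0.16 kg, flat blue lid on the top 18 mm and a blue band round its middle. At the start it stands on the blue coaster, within 5 mm of its centre. Origin at the centre of its underside, z up along the tin; its yaw means nothing.
- coaster_red: the red coaster: red plastic, 76 mm square, 4 mm thick, fixed to a dark wooden board (100 x 360 x 15 mm) on the table; cannot move. The four coasters form one straight row, 85 mm apart, in any colour order. Top 19 mm above the table. Origin at the centre of its underside; x across the row (away from the robot), y along the row to the robot's left, z up.
- coaster_yellow: the yellow coaster: yellow plastic, 76 mm square, 4 mm thick, fixed to a dark wooden board (100 x 360 x 15 mm) on the table; cannot move. The four coasters form one straight row, 85 mm apart, in any colour order. Top 19 mm above the table. Origin at the centre of its underside; x across the row (away from the robot), y along the row to the robot's left, z up.
- coaster_green: the green coaster: green plastic, 76 mm square, 4 mm thick, fixed to a dark wooden board (100 x 360 x 15 mm) on the table; cannot move. The four coasters form one straight row, 85 mm apart, in any colour order. Top 19 mm above the table. Origin at the centre of its underside; x across the row (away from the robot), y along the row to the robot's left, z up.
- coaster_blue: the blue coaster: blue plastic, 76 mm square, 4 mm thick, fixed to a dark wooden board (100 x 360 x 15 mm) on the table; cannot move. The four coasters form one straight row, 85 mm apart, in any colour order. Top 19 mm above the table. Origin at the centre of its underside; x across the row (away from the robot), y along the row to the robot's left, z up.
- rack: aluminium rack, fixed: open tray 85 (x) by 344 (y) mm, 18 mm high, walls and floor 4 mm, empty, with a row of four cells, each 77 x 81 mm inside. Origin mid-length, mid-width, on its underside, at table height; x away from the robot, y to its left, z up. Cell centres: x = 0, y = 127.5, 42.5, -42.5, -127.5 mm; floor at z = 4 mm. Nearer or farther than the coasters' board, turned up to 10 degrees.
- teapot: bystander: white ceramic teapot, loose, 132 mm diameter, 131 mm tall to its knob, spout (+y) and handle (-y) reach about 105 mm from its axis; stands to the robot's left of both rows. Origin at the centre of its underside, z up. Not to be disturbed.
There are look-alikes about, which are no part of the job. Leave any purple look-alike of the tin_green alone.

How it is judged:
By the outcome, as a careful person would: the job done as asked, in the order asked, and still so for the second after the job is handed in, with the robot touching nothing.
It also fails if it takes over 102 s, if anything falls off the work surface, if the arm or the gripper's body presses on something with over 40 N, if the wrist force passes 120 N, or if a joint passes its speed limit or range.

## Working session

There is one attempt and no reset: what is moved stays moved. The work goes in short steps, Python scripts to look and compute and a tool call to move; the robot and the scene stay as the last step left them, time stands still between calls to the robot, and variables do not carry over. Pictures are saved under pics/ and viewed, at most 14 in all, crops included, and the job is handed in when it is done.

Besides the shell and the picture viewer there is one more tool, called as name(argument=value, ...), one argument or row to a line, values as JSON. move_arm: Moves the arm, as the interface text tells. Its arguments: {"type":"object","properties":{"plan":{"type":"array","items":{"type":"array"}},"squeeze":{"type":"number"}},"required":["plan"]}

```bash
ls; mkdir -p pics; cat > h.py <<'E'
import numpy as np, cv2
from workcell import env
from scipy.spatial.transform import Rotation as R
def snap(n):
    p=env.grab_frame(n); return p
def cam(p):
    o=np.array(p["orientation"],float)
    M=o if o.shape==(3,3) else R.from_euler('xyz',o,degrees=True).as_matrix()
    f=p["frame"].shape[0]/2/np.tan(np.radians(p["fovy"]/2))
    return M,np.array(p["position"],float),f
def world(p,u,v,z=None):
    M,t,f=cam(p)
    d=M@np.array([(u-p["cx"])/f,(v-p["cy"])/f,1])
    s=(z-t[2])/d[2] if z is not None else p["z_map"][int(round(v)),int(round(u))]
    return t+s*d
def cloud(p):
    M,t,f=cam(p); z=p["z_map"]; v,u=np.mgrid[:z.shape[0],:z.shape[1]]
    c=np.stack([(u-p["cx"])/f*z,(v-p["cy"])/f*z,z],-1)@M.T+t
    c[z<=0]=np.nan; return c
def save(p,n): cv2.imwrite("pics/"+n,p["frame"][...,::-1])
E
python3 - <<'E'
from h import *
print(env.state())
for n in ["scene","side"]:
    p=snap(n); save(p,n+"0.png"); print(n,p["fovy"],p["cx"],p["cy"],p["position"],p["orientation"],[k for k in p])
    np.savez("/tmp/"+n, **{k:v for k,v in p.items()})
    for l in ["tin_red","tin_yellow","tin_green","tin_blue","rack","teapot","coaster_red"]:
        print(l,[(np.round(d["point"]).tolist(),round(d["score"],2)) for d in env.search_frame(p,l)][:3])
E
```

```text
pics
{'time_s': 0.0, 'qpos': array([ 6.67492020e+01,  1.83527472e+01,  8.97069817e+01, -4.48549301e-04,
        7.20441758e+01, -1.14409815e+00]), 'qvel': array([-0.01679227, -0.0458975 ,  0.02699504,  0.03653587, -0.00416357,
        0.02177852]), 'effort': array([ 2.47119504e-03, -4.12459588e+01, -2.31973404e+01,  7.31078745e-02,
        4.56792733e-02, -1.37426664e-04]), 'ee_pos': array([216.17383036, 532.26443619, 213.10530053]), 'ee_rot': array([-1.79896108e+02, -1.64829299e-03,  1.57893437e+02]), 'force': array([ 0.07097462, -0.00148319,  0.01135821]), 'torque': array([-0.00993504, -0.0024497 ,  0.00507176]), 'gripper_force': 0.0, 'gripper_width': 90.95058977049443}
scene 50.40786567981969 287.4120145139097 210.72777578913247 [1310.40010791  -22.22241337  855.26585483] [-137.57081715   -1.02903906   78.97399925] ['frame', 'z_map', 'fovy', 'cx', 'cy', 'position', 'orientation', 'shot']
tin_red [([283.0, 228.0], 0.89), ([208.0, 231.0], 0.74)]
tin_yellow [([208.0, 232.0], 0.74)]
tin_green [([234.0, 286.0], 0.75), ([272.0, 288.0], 0.58), ([402.0, 168.0], 0.4)]
tin_blue [([170.0, 232.0], 0.89)]
rack [([230.0, 192.0], 0.75)]
teapot [([401.0, 167.0], 0.88)]
coaster_red [([282.0, 249.0], 0.83), ([229.0, 193.0], 0.31)]
side 53.901508316610546 278.7183257395991 209.15234374464336 [ 425.41869396 -707.24658808  644.01816171] [-124.30905245    1.06816293  -13.22105597] ['frame', 'z_map', 'fovy', 'cx', 'cy', 'position', 'orientation', 'shot']
tin_red [([295.0, 206.0], 0.78), ([315.0, 285.0], 0.46)]
tin_yellow [([306.0, 252.0], 0.92)]
tin_green [([354.0, 215.0], 0.89), ([368.0, 244.0], 0.71), ([297.0, 224.0], 0.65)]
tin_blue [([314.0, 284.0], 0.63)]
rack [([232.0, 275.0], 0.61), ([315.0, 284.0], 0.25)]
teapot [([212.0, 161.0], 0.85)]
coaster_red [([284.0, 228.0], 0.68), ([293.0, 274.0], 0.25)]
```

```bash
python3 - <<'E'
import cv2
a=cv2.imread("pics/scene0.png");b=cv2.imread("pics/side0.png")
cv2.imwrite("pics/crop0.png",cv2.resize(a[130:330,120:320],(600,600),interpolation=cv2.INTER_CUBIC))
E
```

```text
(no output)
```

View pics/scene0.png

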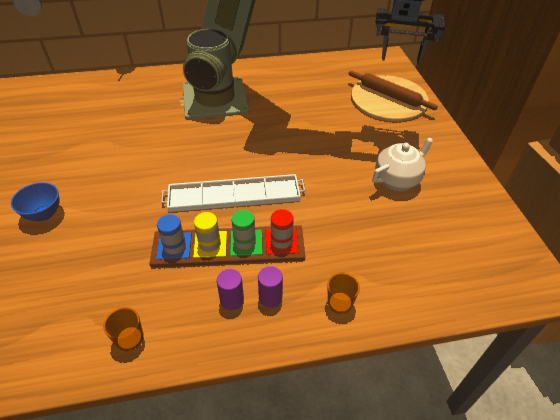

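View pics/crop0.png

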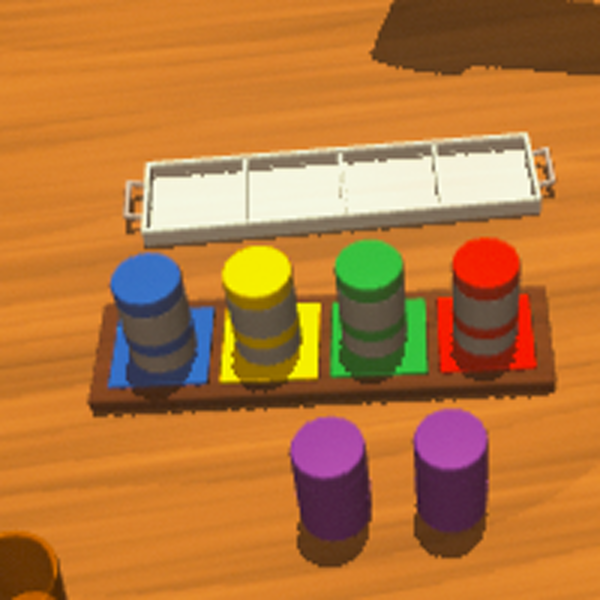

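View pics/side0.png

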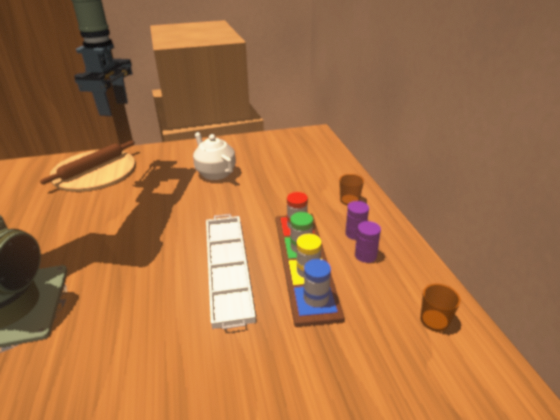

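The picture shows the row from the robot's left: red (282,230), green (243,232), yellow (207,232), blue (171,235). The rack is nearer the robot at (232,193). Two things could be taken for the green tin: the purple tins at (231,289) and (270,287). They are plain purple and off the coasters, so I leave them. The crop confirms the four lidded, banded tins, each on its own colour of coaster. So red goes to the rack's -y end, then green, yellow and blue.

```bash
cat >> h.py <<'E'
HUE={"red":[(0,6),(174,180)],"yellow":[(24,34)],"green":[(50,75)],"blue":[(105,125)],"purple":[(140,160)]}
def cmask(p,c):
    h=cv2.cvtColor(p["frame"],cv2.COLOR_RGB2HSV)
    return np.any([(h[...,0]>=a)&(h[...,0]<=b) for a,b in HUE[c]],0)&(h[...,1]>120)&(h[...,2]>60)
def lids(p,cl,col,zt):
    # fit the lid top: points of this colour at its height
    m=cmask(p,col)&(abs(cl[...,2]-zt)<4)
    if m.sum()<20: return None
    q=cl[m]; (x,y),r=cv2.minEnclosingCircle(q[:,:2].astype(np.float32))
    return np.round([x,y,r,np.median(q[:,2]),m.sum()],1)
def planerect(p,cl,m):
    q=cl[m][:,:2].astype(np.float32); return cv2.minAreaRect(q)
E
python3 - <<'E'
from h import *
for n in ["scene","side"]:
    p=dict(np.load("/tmp/"+n+".npz")); cl=cloud(p)
    for c in ["red","green","yellow","blue","purple"]:
        zz=cl[cmask(p,c)][:,2]; 
        print(n,c,lids(p,cl,c,103 if c!="purple" else 84),np.nanpercentile(zz,[50,98]).round(0))
        m=cmask(p,c)&(abs(cl[...,2]-19)<5)
        if c!="purple": print("  coaster",planerect(p,cl,m))
    h=cv2.cvtColor(p["frame"],cv2.COLOR_RGB2HSV)
    m=(h[...,1]<60)&(h[...,2]>130)&(cl[...,2]<26)&(cl[...,2]>-3)&(cl[...,0]>250)&(abs(cl[...,1])<330)
    m=cv2.morphologyEx(m.astype(np.uint8),cv2.MORPH_OPEN,np.ones((3,3)))
    k,l,s,c=cv2.connectedComponentsWithStats(m); 
    for i in range(1,k):
        if s[i,4]>150:
            q=cl[l==i]; print("rack",planerect(p,cl,l==i),s[i],np.median(q[:,2]))
            top=(l==i)&(abs(cl[...,2]-18)<4); fl=(l==i)&(abs(cl[...,2]-4)<3)
            print(" top",top.sum(),planerect(p,cl,top)," floor",fl.sum(),planerect(p,cl,fl))
    for l in ["rack","teapot","tin_red"]:
        for d in env.landmark_of(p,l)[:1] if "shot" in p and 0 else []: print(d)
E
```

```text
scene red [655.1 106.2  25.8 102.4 296. ] [ 40. 105.]
  coaster ((693.71484375, -27.31805419921875), (332.5532531738281, 186.95436096191406), 83.61821746826172)
scene green [641.1  19.7  25.9 102.6 300. ] [ 21. 105.]
  coaster ((644.5082397460938, 21.72580337524414), (74.79362487792969, 76.66704559326172), 83.25554656982422)
scene yellow [631.9 -23.2  65.6 102.6 318. ] [101. 197.]
  coaster ((636.530029296875, -19.86766815185547), (160.49232482910156, 79.75457000732422), 83.8692626953125)
scene blue [ 627.3 -147.1   27.   102.5  306. ] [ 33. 104.]
  coaster ((537.92919921875, -308.10302734375), (459.11590576171875, 91.2650375366211), 62.21194839477539)
scene purple [789.2  13.5  66.4  83.4 790. ] [81. 86.]
rack ((465.9893493652344, 10.708206176757812), (338.7893981933594, 82.42874145507812), 86.77352142333984) [ 168  180  129   28 2242] 4.189422921025766
 top 312 ((472.0884094238281, 7.236846923828125), (332.54425048828125, 69.85920715332031), 86.77352142333984)  floor 1762 ((457.0894775390625, 12.759628295898438), (335.8035888671875, 63.62335968017578), 86.37146759033203)
side red [
[... 384 characters left out ...]
ter ((634.7124633789062, 29.139450073242188), (257.82025146484375, 81.01158905029297), 59.882747650146484)
side blue [ 621.4 -146.5   25.8  103.3  344. ] [ 22. 105.]
  coaster ((619.8346557617188, -147.49855041503906), (73.57907104492188, 71.92619323730469), 82.786376953125)
side purple [788.2  10.7  66.6  84.1 465. ] [81. 86.]
rack ((461.98675537109375, 11.479324340820312), (344.1513366699219, 86.34165954589844), 86.6314697265625) [ 207  218   48  105 3706] 5.105707789163489
 top 641 ((460.863037109375, 10.833938598632812), (342.73358154296875, 84.1826171875), 86.63520050048828)  floor 2807 ((463.9515075683594, 19.734039306640625), (327.44268798828125, 82.97840118408203), 86.64474487304688)
```

move_arm(
  plan=[
    [[2.9,-2.85,0],-5,0],
    [[2.9,-2.85,0],-5,0],
    [[2.9,-2.85,0],-5,0],
    [[2.9,-2.85,0],-5,0],
    [[2.9,-2.85,0],-5,0],
  ],
  squeeze=30,
)

```text
time_s: 1.3
ee_pos: [362.3, 389.1, 214.1]
ee_rot: [180.0, -0.0, 132.7]
force: [0.7, 0.8, 0.0]
gripper_width: 90.7
gripper_force: 0.0
```

move_arm(
  plan=[
    [[2.9,-2.85,0],-5,0],
    [[2.9,-2.85,0],-5,0],
    [[2.9,-2.85,0],-5,0],
    [[2.9,-2.85,0],-5,0],
    [[2.9,-2.85,0],-5,0],
  ],
)

```text
time_s: 1.8
ee_pos: [507.4, 246.5, 214.2]
ee_rot: [180.0, -0.0, 107.7]
force: [0.9, 0.6, 0.7]
gripper_width: 91.1
gripper_force: 0.0
```

move_arm(
  plan=[
    [[2.9,-2.85,0],-5,0],
    [[2.9,-2.85,0],-5,0],
    [[2.9,-2.85,0],-5,0],
    [[2.9,-2.85,0],-5,0],
    [[0,0,0],0,0],
  ],
)

```text
time_s: 2.3
ee_pos: [625.5, 130.0, 213.3]
ee_rot: [179.9, 0.1, 87.6]
force: [-0.0, -0.3, 0.1]
gripper_width: 91.3
gripper_force: 0.0
```

```bash
cat > look.py <<'E'
from h import *
import sys
s=env.state(); print(s["time_s"],s["ee_pos"].round(1),s["ee_rot"].round(1))
p=snap("wrist"); cl=cloud(p); save(p,sys.argv[1])
for c in ["red","green","yellow","blue"]:
    for zt in (103,88):
        m=(cmask(p,c)&(abs(cl[...,2]-zt)<4)).astype(np.uint8)
        k,l,st,_=cv2.connectedComponentsWithStats(m)
        if k<2: continue
        i=1+np.argmax(st[1:,4])
        if st[i,4]<40: continue
        q=cl[l==i]; print(c,zt,np.round(cv2.minEnclosingCircle(q[:,:2].astype(np.float32))[0],1),round(cv2.minEnclosingCircle(q[:,:2].astype(np.float32))[1],1),st[i].tolist(),round(float(np.median(q[:,2])),1))
h=cv2.cvtColor(p["frame"],cv2.COLOR_RGB2HSV)
m=(h[...,1]<60)&(cl[...,2]>12)&(cl[...,2]<24)&(abs(cl[...,0]-463)<70)
if m.sum()>100: print("rack rim",planerect(p,cl,m),m.sum())
E
python3 look.py w0.png
```

```text
2.3 [625.5 130.  213.3] [1.799e+02 1.000e-01 8.760e+01]
red 103 [651.1 107.7] 25.7 [282, 206, 61, 57, 2671] 102.7
red 88 [645.  123.7] 18.4 [284, 202, 41, 20, 64] 89.7
green 103 [637.8  16.5] 24.0 [273, 331, 54, 21, 819] 102.9
rack rim ((462.8768310546875, 46.90193176269531), (308.3763427734375, 86.37089538574219), 86.65159606933594) 2816
```

View pics/w0.png

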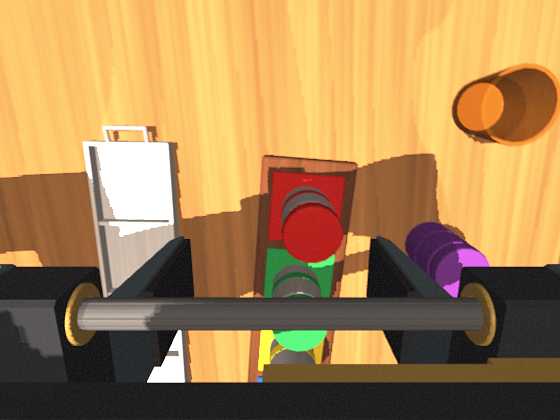

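Wrist view: the red lid is at (312,233) with the green one below it at (300,325). The purple tins (447,258) are well outside the fingers. The measured red tin position is about (652.5, 106), which agrees across all three cameras.

move_arm(
  plan=[
    [[2.7,-2.4,0],-4,0],
    [[0,0,-4],0,0],
    [[0,0,-4],0,0],
    [[0,0,-4],0,0],
    [[0,0,-4],0,0],
  ],
)

```text
time_s: 2.85
ee_pos: [648.5, 110.9, 52.9]
ee_rot: [180.0, -0.0, 84.0]
force: [-0.3, -0.2, -0.3]
gripper_width: 91.1
gripper_force: 0.0
```

move_arm(
  plan=[
    [[0,0,0],0,0.4],
    [[0,0,0],0,0.7],
    [[0,0,0],0,0.7],
    [[0,0,0],0,0.7],
    [[0,0,0],0,0.7],
  ],
)

```text
time_s: 3.35
ee_pos: [651.0, 110.0, 56.3]
ee_rot: [179.7, -0.1, 83.9]
force: [2.5, 0.1, 2.1]
gripper_width: 54.3
gripper_force: 1.1
```

move_arm(
  plan=[
    [[0,0,0],0,0.7],
    [[0,0,0],0,0.7],
    [[0,0,0],0,0.7],
  ],
)

```text
time_s: 3.65
ee_pos: [651.3, 109.9, 56.1]
ee_rot: [179.7, -0.1, 83.9]
force: [2.4, -0.6, 5.8]
gripper_width: 51.4
gripper_force: 30.0
```

```bash
python3 -c "
from h import *
s=env.state();print({k:np.round(v,2) for k,v in s.items()})"
```

```text
{'time_s': np.float64(3.65), 'qpos': array([ 8.580e+00,  3.283e+01,  8.975e+01, -1.000e-02,  5.712e+01,
        1.469e+01]), 'qvel': array([-0.03,  0.02,  0.06, -0.02,  0.03,  0.03]), 'effort': array([ 2.100e-01, -4.694e+01, -1.706e+01,  1.600e-01,  5.000e-01,
        2.000e-02]), 'ee_pos': array([651.29, 109.92,  56.14]), 'ee_rot': array([ 1.7971e+02, -7.0000e-02,  8.3890e+01]), 'force': array([ 2.37, -0.55,  5.84]), 'torque': array([-0.09, -0.17,  0.02]), 'gripper_force': np.float64(30.0), 'gripper_width': np.float64(51.37)}
```

move_arm(
  plan=[
    [[0,0,1],0,0.7],
    [[0,0,3],0,0.7],
    [[0,0,3],0,0.7],
    [[0,0,3],0,0.7],
    [[0,0,1],0,0.7],
  ],
)

```text
time_s: 4.15
ee_pos: [650.3, 109.9, 167.3]
ee_rot: [179.8, -0.1, 83.9]
force: [-0.3, 1.4, -1.1]
gripper_width: 51.2
gripper_force: 30.0
```

move_arm(
  plan=[
    [[-1,-1.1,0],0.3,0.7],
    [[-2,-2.3,0],0.3,0.7],
    [[-2.2,-2.5,0],0.3,0.7],
    [[-2.3,-2.6,0],0.3,0.7],
    [[-2.3,-2.6,0],0.3,0.7],
  ],
)

```text
time_s: 4.65
ee_pos: [549.1, -2.0, 162.6]
ee_rot: [-179.8, 0.0, 85.4]
force: [-0.5, -0.1, -1.5]
gripper_width: 51.6
gripper_force: 30.0
```

move_arm(
  plan=[
    [[-2.3,-2.6,0],0.3,0.7],
    [[-2.3,-2.6,0],0.3,0.7],
    [[-2.2,-2.5,0],0.3,0.7],
    [[-1.9,-2.2,0],0.3,0.7],
    [[-1,-1.3,0],0.3,0.7],
  ],
)

```text
time_s: 5.15
ee_pos: [451.4, -114.1, 162.9]
ee_rot: [-179.8, -0.0, 86.8]
force: [0.1, -0.1, -2.7]
gripper_width: 51.4
gripper_force: 30.0
```

move_arm(
  plan=[
    [[0,0,0],0,0.7],
    [[0,0,0],0,0.7],
    [[0,0,0],0,0.7],
  ],
)

```text
time_s: 5.45
ee_pos: [454.6, -112.7, 163.6]
ee_rot: [-180.0, -0.0, 86.9]
force: [-0.6, 0.3, -2.1]
gripper_width: 51.5
gripper_force: 30.0
```

```bash
python3 look.py w1.png; python3 - <<'E'
from h import *
for n in ["scene","side"]:
    p=snap(n); cl=cloud(p); save(p,n+"1.png")
    for c,z in [("red",203),("yellow",103),("green",103),("blue",103)]:
        m=(cmask(p,c)&(abs(cl[...,2]-z)<7)).astype(np.uint8); k,l,st,_=cv2.connectedComponentsWithStats(m); i=1+np.argmax(st[1:,4]); q=cl[l==i]
        print(n,c,cv2.minEnclosingCircle(q[:,:2].astype(np.float32)),np.median(q[:,2]))
E
```

```text
5.45 [ 454.6 -112.7  163.6] [-180.    -0.    86.9]
green 103 [618.7   8.5] 13.6 [537, 0, 23, 42, 676] 102.1
yellow 103 [629.5 -63. ] 25.3 [511, 102, 49, 80, 3102] 102.4
blue 103 [ 622.3 -144. ] 26.1 [483, 226, 76, 67, 3651] 102.3
blue 88 [ 610.1 -135.3] 20.2 [476, 222, 41, 44, 183] 89.9
rack rim ((456.97430419921875, -52.601470947265625), (209.0187530517578, 85.21600341796875), 86.69136047363281) 3460Traceback (most recent call last):
  File "<stdin>", line 5, in <module>
    return _wrapfunc(a, 'argmax', axis=axis, out=out, **kwds)
    return bound(*args, **kwds)
ValueError: attempt to get argmax of an empty sequence
```

View pics/w1.png

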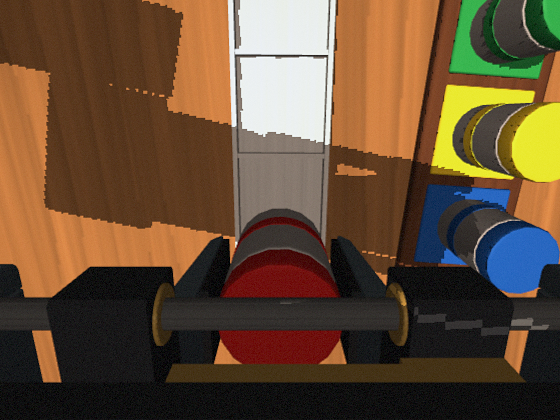

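```bash
python3 - <<'E'
from h import *
for n in ["scene","side","wrist"]:
    p=snap(n); cl=cloud(p)
    if n!="wrist": save(p,n+"1.png")
    for c,z in [("red",210),("yellow",103),("green",103),("blue",103)]:
        m=(cmask(p,c)&(abs(cl[...,2]-z)<6)).astype(np.uint8); k,l,st,_=cv2.connectedComponentsWithStats(m)
        if k<2: continue
        i=1+np.argmax(st[1:,4]); q=cl[l==i]
        print(n,c,np.round(cv2.minEnclosingCircle(q[:,:2].astype(np.float32))[0],1),round(cv2.minEnclosingCircle(q[:,:2].astype(np.float32))[1],1),np.median(q[:,2]),st[i,4])
    if n=="wrist":
        for u,v in [(282,153),(282,56)]: print(world(p,u,v,18))
        m=cmask(p,"red")|False
        q=cl[cmask(p,"red")&(cl[...,2]>100)]; print(len(q),np.nanmin(q,0),np.nanmax(q,0))
        for zb in range(110,215,10):
            b=cl[(abs(cl[...,2]-zb)<5)&(abs(cl[...,0]-455)<24)&(cl[...,1]<-60)]
            if len(b)>20: print(zb,len(b),b[:,0].min(),b[:,0].max(),np.nanmax(b[:,1]))
E
```

```text
scene yellow [631.9 -62.9] 26.5 102.4266839034741 325
scene green [641.9  18.9] 25.4 102.54211285346355 305
scene blue [ 624.8 -144.8] 26.3 102.54574013444358 321
side red [ 452.8 -118.6] 25.6 211.0313036880497 456
side yellow [629.6 -65. ] 25.7 103.28098666941003 305
side green [636.9  17.1] 24.1 103.40900489879573 211
side blue [ 622.2 -146.9] 24.4 103.31622425972807 343
wrist red [ 453.4 -120.8] 24.3 210.56706945278842 3473
wrist yellow [629.9 -63.1] 25.6 102.38858174825074 3129
wrist green [618.8   8.8] 13.8 101.93901579025243 735
wrist blue [ 622.1 -144. ] 26.0 102.3022435997438 3781
[457.6067782  -69.54537621  18.        ]
[461.53181644   9.16119845  18.        ]
8458 [ 429.13882287 -135.60780348  143.59384304] [478.99411055 -78.95635646 259.21059625]
130 198 431.15126533667393 477.6935380832551 -89.90631889100176
140 323 431.2533299941043 477.8154897774603 -89.70383949720458
150 319 431.0186930720297 478.3568168096793 -89.2617447846275
160 571 431.04032949587895 478.7784291278081 -89.29223803408821
170 537 431.0627893502392 478.1802802307122 -89.38845708287326
180 647 431.1066054879963 478.3208477074541 -89.66913313380039
190 824 431.10955775100274 478.1369929893573 -89.5869271636931
200 891 431.03734755659895 478.99411054975894 -89.48271532707095
210 6892 431.0162369966307 478.9997480336531 -89.59565149818782
```

View pics/side1.png

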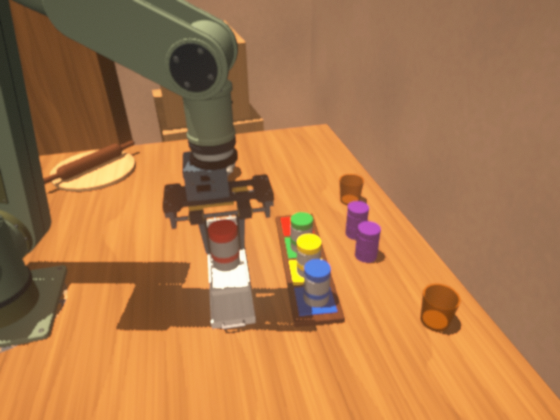

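The side view shows the red tin held upright over the rack's near (-y) end at (224,240). It is within about 2 mm of the cell centre. Lowering.

move_arm(
  plan=[
    [[0,0.15,-2],0,0.7],
    [[0,0,-3],0,0.7],
    [[0,0,-3],0,0.7],
    [[0,0,-2.5],0,0.7],
    [[0,0,-1],0,0.7],
  ],
)

```text
time_s: 6.2
ee_pos: [453.0, -111.1, 46.9]
ee_rot: [-179.8, -0.1, 86.9]
force: [-0.2, 0.3, -1.5]
gripper_width: 51.8
gripper_force: 30.0
```

move_arm(
  plan=[
    [[0,0,0],0,0.7],
    [[0,0,0],0,0.7],
    [[0,0,-0.2],0,0.7],
    [[0,0,0],0,0.7],
  ],
)

```text
time_s: 6.6
ee_pos: [455.0, -111.9, 47.8]
ee_rot: [179.9, 0.0, 86.9]
force: [-0.2, 0.3, -2.3]
gripper_width: 51.4
gripper_force: 30.0
```

move_arm(
  plan=[
    [[0,0,-0.3],0,0.7],
    [[0,0,-0.2],0,0.7],
    [[0,0,0],0,0.7],
    [[0,0,0],0,0.7],
  ],
)

```text
time_s: 7.0
ee_pos: [454.4, -111.8, 41.9]
ee_rot: [-180.0, -0.0, 86.9]
force: [-0.5, 0.2, -2.0]
gripper_width: 51.2
gripper_force: 30.0
```

move_arm(
  plan=[
    [[0,0,-0.15],0,0.7],
    [[0,0,0],0,0.7],
    [[0,0,0],0,0.7],
  ],
)

```text
time_s: 7.3
ee_pos: [454.6, -111.8, 41.0]
ee_rot: [180.0, 0.0, 86.9]
force: [-1.2, 0.0, 4.7]
gripper_width: 51.4
gripper_force: 30.0
```

Contact with the floor is felt. Release, rise, then go over to green.

move_arm(
  plan=[
    [[0,0,0],0,0.4],
    [[0,0,0],0,0],
    [[0,0,0],0,0],
    [[0,0,0],0,0],
    [[0,0,0],0,0],
  ],
)

```text
time_s: 7.8
ee_pos: [454.3, -111.7, 40.3]
ee_rot: [-180.0, -0.0, 86.9]
force: [-0.1, 0.3, -0.2]
gripper_width: 83.8
gripper_force: 0.0
```

move_arm(
  plan=[
    [[0,0,1],0,0],
    [[0,0,3],0,0],
    [[0,0,3],0,0],
    [[0,0,3],0,0],
    [[0,0,3],0,0],
  ],
)

```text
time_s: 8.3
ee_pos: [454.2, -111.7, 172.5]
ee_rot: [180.0, 0.0, 86.9]
force: [1.2, 0.2, -0.1]
gripper_width: 91.3
gripper_force: 0.0
```

move_arm(
  plan=[
    [[2.8,1.9,0],0,0],
    [[3.1,2.2,0],-1,0],
    [[3.1,2.2,0],-1,0],
    [[3.1,2.2,0],-1,0],
    [[3.1,2.2,0],0,0],
  ],
)

```text
time_s: 8.8
ee_pos: [607.5, -3.8, 171.3]
ee_rot: [180.0, 0.0, 83.9]
force: [0.4, -0.6, -0.3]
gripper_width: 91.6
gripper_force: 0.0
```

move_arm(
  plan=[
    [[3.1,2.2,0],0,0],
    [[0,0,0],0,0],
    [[0,0,0],0,0],
  ],
)

```text
time_s: 9.1
ee_pos: [637.2, 17.6, 170.4]
ee_rot: [-180.0, 0.0, 84.0]
force: [-0.6, -0.6, 1.0]
gripper_width: 91.0
gripper_force: 0.0
```

```bash
cat > m.py <<'E'
from h import *
import sys
s=env.state(); print(s["time_s"],s["ee_pos"].round(1),s["ee_rot"].round(1))
for n in ["scene","side","wrist"]:
    p=snap(n); cl=cloud(p)
    save(p,n+sys.argv[1]+".png")
    for c in ["red","yellow","green","blue"]:
      for z in (88,103,210):
        m=(cmask(p,c)&(abs(cl[...,2]-z)<6)).astype(np.uint8); k,l,st,_=cv2.connectedComponentsWithStats(m)
        if k<2: continue
        i=1+np.argmax(st[1:,4]); q=cl[l==i]; C,r=cv2.minEnclosingCircle(q[:,:2].astype(np.float32))
        if r>21 and r<30: print(n,c,np.round(C,1),round(r,1),np.round(np.median(q[:,2]),1),st[i,4])
E
python3 m.py 2
```

```text
9.1 [637.2  17.6 170.4] [-180.    0.   84.]
scene red [ 458.  -114.2] 26.4 87.5 233
scene yellow [632. -75.] 23.4 102.1 107
scene green [643.4  17.2] 25.3 102.4 253
scene blue [ 626.5 -144.6] 25.8 102.4 314
side red [ 452.2 -116.4] 26.5 88.3 437
side yellow [629.7 -72.4] 22.6 103.2 139
side blue [ 623.1 -145.3] 26.5 103.3 377
wrist yellow [630.8 -71. ] 23.3 102.8 853
wrist green [637.8  19.6] 25.8 102.7 3839
```

Red is placed (lid at 88 mm, centred). Green: small correction, then descend.

move_arm(
  plan=[
    [[0.15,0.15,-2],0,0],
    [[0,0,-4],0,0],
    [[0,0,-3.5],0,0],
    [[0,0,-2],0,0],
    [[0,0,0],0,0],
  ],
)

```text
time_s: 9.75
ee_pos: [635.7, 17.8, 52.7]
ee_rot: [-179.6, 0.1, 83.8]
force: [-0.8, -0.7, -0.4]
gripper_width: 91.7
gripper_force: 0.0
```

move_arm(
  plan=[
    [[0,0,0],0,0.4],
    [[0,0,0],0,0.7],
    [[0,0,0],0,0.7],
    [[0,0,0],0,0.7],
    [[0,0,0],0,0.7],
  ],
)

```text
time_s: 10.25
ee_pos: [639.2, 18.8, 56.2]
ee_rot: [179.9, -0.0, 83.9]
force: [1.2, -0.5, -0.5]
gripper_width: 53.6
gripper_force: 0.0
```

move_arm(
  plan=[
    [[0,0,0],0,0.7],
    [[0,0,0],0,0.7],
    [[0,0,0],0,0.7],
    [[0,0,0],0,0.7],
  ],
)

```text
time_s: 10.65
ee_pos: [639.2, 18.8, 56.1]
ee_rot: [180.0, -0.0, 83.9]
force: [-0.6, 0.4, 5.9]
gripper_width: 51.1
gripper_force: 30.0
```

move_arm(
  plan=[
    [[0,0,1],0,0.7],
    [[0,0,3],0,0.7],
    [[0,0,3],0,0.7],
    [[0,0,3],0,0.7],
    [[0,0,1],0,0.7],
  ],
)

```text
time_s: 11.15
ee_pos: [640.3, 18.8, 168.6]
ee_rot: [179.7, -0.0, 83.9]
force: [-0.4, -0.1, -2.4]
gripper_width: 51.1
gripper_force: 30.0
```

move_arm(
  plan=[
    [[-1,-0.3,0],0,0.7],
    [[-2.5,-0.7,0],0.5,0.7],
    [[-3,-0.8,0],0.5,0.7],
    [[-3,-0.8,0],0.5,0.7],
    [[-3,-0.8,0],0.5,0.7],
  ],
)

```text
time_s: 11.65
ee_pos: [510.2, -15.6, 162.9]
ee_rot: [-179.7, 0.0, 85.9]
force: [0.3, 0.0, -1.8]
gripper_width: 51.1
gripper_force: 30.0
```

move_arm(
  plan=[
    [[-2.5,-0.7,0],0.5,0.7],
    [[-2,-0.5,0],0.5,0.7],
    [[-1.05,-0.3,0],0,0.7],
    [[0,0,0],0,0.7],
    [[0,0,0],0,0.7],
  ],
)

```text
time_s: 12.15
ee_pos: [458.7, -30.2, 165.0]
ee_rot: [180.0, -0.0, 86.9]
force: [-0.1, -0.9, -2.5]
gripper_width: 50.9
gripper_force: 30.0
```

```bash
python3 m.py 3
```

```text
12.15 [458.7 -30.2 165. ] [180.   -0.   86.9]
scene red [ 457.9 -115. ] 25.2 87.4 227
scene yellow [632.5 -63.1] 26.5 102.4 321
scene blue [ 626.8 -145.1] 24.8 102.5 311
side red [ 452.6 -117.3] 26.3 88.4 432
side yellow [629.1 -63.2] 26.5 103.2 304
side blue [ 621.2 -146.9] 24.9 103.2 349
wrist yellow [629.8 -63.2] 25.9 102.4 3363
wrist green [459.1 -20.8] 23.4 211.9 3860
```

move_arm(
  plan=[
    [[0,0,-2],0,0.7],
    [[0,0,-3],0,0.7],
    [[0,0,-3],0,0.7],
    [[0,0,-2.5],0,0.7],
    [[0,0,-1],0,0.7],
  ],
)

```text
time_s: 12.8
ee_pos: [457.4, -29.9, 48.2]
ee_rot: [-179.8, -0.0, 86.9]
force: [0.3, 0.1, -2.0]
gripper_width: 51.1
gripper_force: 30.0
```

move_arm(
  plan=[
    [[0,0,-0.3],0,0.7],
    [[0,0,0],0,0.7],
    [[0,0,0],0,0.7],
    [[0,0,0],0,0.7],
  ],
)

```text
time_s: 13.2
ee_pos: [459.3, -30.3, 48.5]
ee_rot: [179.9, 0.0, 86.9]
force: [-0.2, 0.7, -2.8]
gripper_width: 51.4
gripper_force: 30.0
```

move_arm(
  plan=[
    [[0,0,-0.4],0,0.7],
    [[0,0,-0.25],0,0.7],
    [[0,0,0],0,0.7],
    [[0,0,0],0,0.7],
  ],
)

```text
time_s: 13.6
ee_pos: [458.5, -30.3, 41.0]
ee_rot: [180.0, 0.0, 86.9]
force: [1.2, -0.2, -0.6]
gripper_width: 51.0
gripper_force: 30.0
```

move_arm(
  plan=[
    [[0,0,-0.1],0,0.7],
    [[0,0,0],0,0.7],
    [[0,0,0],0,0.7],
  ],
)

```text
time_s: 13.9
ee_pos: [458.5, -30.3, 41.0]
ee_rot: [180.0, 0.0, 86.9]
force: [-1.9, -0.2, 8.7]
gripper_width: 51.3
gripper_force: 30.0
```

move_arm(
  plan=[
    [[0,0,0],0,0.4],
    [[0,0,0],0,0],
    [[0,0,0],0,0],
    [[0,0,0],0,0],
    [[0,0,0],0,0],
  ],
)

```text
time_s: 14.4
ee_pos: [458.4, -30.3, 39.9]
ee_rot: [-180.0, 0.0, 86.9]
force: [-0.0, -0.2, 0.2]
gripper_width: 83.6
gripper_force: 0.0
```

move_arm(
  plan=[
    [[0,0,1],0,0],
    [[0,0,3],0,0],
    [[0,0,3],0,0],
    [[0,0,3],0,0],
    [[0,0,3],0,0],
  ],
)

```text
time_s: 14.9
ee_pos: [458.2, -30.2, 171.9]
ee_rot: [180.0, -0.0, 86.9]
force: [0.2, -0.2, -1.2]
gripper_width: 91.3
gripper_force: 0.0
```

move_arm(
  plan=[
    [[3.4,-0.65,0],0,0],
    [[3.4,-0.65,0],-1,0],
    [[3.5,-0.65,0],-1,0],
    [[3.5,-0.65,0],-1,0],
    [[3.4,-0.65,0],0,0],
  ],
)

```text
time_s: 15.4
ee_pos: [631.7, -63.0, 170.8]
ee_rot: [180.0, -0.0, 83.9]
force: [-0.1, 0.2, 0.2]
gripper_width: 91.0
gripper_force: 0.0
```

move_arm(
  plan=[
    [[0,0,0],0,0],
    [[0,0,0],0,0],
    [[0,0,0],0,0],
  ],
)

```text
time_s: 15.7
ee_pos: [629.3, -62.5, 170.2]
ee_rot: [-179.9, -0.0, 83.9]
force: [-0.7, -0.6, -0.7]
gripper_width: 91.1
gripper_force: 0.0
```

```bash
python3 m.py 4
```

```text
15.7 [629.3 -62.5 170.2] [-179.9   -0.    83.9]
scene green [463.1 -28.1] 22.8 87.4 133
scene blue [ 625.6 -145.2] 25.1 102.5 294
side red [ 453.2 -116.7] 25.8 88.3 424
side blue [ 621.8 -148.5] 24.9 103.2 328
wrist green [458.1 -29.7] 25.8 88.1 3819
wrist blue [ 623. -148.] 24.3 102.8 1268
```

Green is placed at about (458.5, -30), lid at 88 mm. Now yellow.

move_arm(
  plan=[
    [[0.1,-0.07,-2],0,0],
    [[0,0,-4],0,0],
    [[0,0,-3.5],0,0],
    [[0,0,-2],0,0],
    [[0,0,0],0,0],
  ],
)

```text
time_s: 16.35
ee_pos: [628.4, -63.0, 52.1]
ee_rot: [-179.6, -0.0, 83.9]
force: [-0.8, 0.8, 0.4]
gripper_width: 91.2
gripper_force: 0.0
```

move_arm(
  plan=[
    [[0,0,0],0,0.4],
    [[0,0,0],0,0.7],
    [[0,0,0],0,0.7],
    [[0,0,0],0,0.7],
    [[0,0,0],0,0.7],
  ],
)

```text
time_s: 16.85
ee_pos: [631.7, -63.5, 55.7]
ee_rot: [179.9, -0.0, 83.9]
force: [0.0, -0.1, -0.3]
gripper_width: 54.0
gripper_force: 0.0
```

move_arm(
  plan=[
    [[0,0,0],0,0.7],
    [[0,0,0],0,0.7],
    [[0,0,0],0,0.7],
    [[0,0,0],0,0.7],
  ],
)

```text
time_s: 17.25
ee_pos: [631.6, -63.5, 55.6]
ee_rot: [180.0, 0.0, 83.9]
force: [-1.4, 1.4, 4.8]
gripper_width: 51.5
gripper_force: 29.9
```

move_arm(
  plan=[
    [[0,0,1],0,0.7],
    [[0,0,3],0,0.7],
    [[0,0,3],0,0.7],
    [[0,0,3],0,0.7],
    [[0,0,1],0,0.7],
  ],
)

```text
time_s: 17.75
ee_pos: [633.0, -63.6, 168.3]
ee_rot: [179.7, 0.0, 83.9]
force: [0.6, 0.3, -1.6]
gripper_width: 51.2
gripper_force: 29.9
```

move_arm(
  plan=[
    [[-1,0.7,0],0,0.7],
    [[-2.2,1.5,0],0.5,0.7],
    [[-2.8,2,0],0.5,0.7],
    [[-2.8,2,0],0.5,0.7],
    [[-2.8,2,0],0.5,0.7],
  ],
)

```text
time_s: 18.25
ee_pos: [511.9, 19.5, 162.6]
ee_rot: [-179.7, 0.0, 85.9]
force: [0.0, 0.1, -0.8]
gripper_width: 51.0
gripper_force: 29.9
```

move_arm(
  plan=[
    [[-2.4,1.7,0],0.5,0.7],
    [[-1.8,1.3,0],0.5,0.7],
    [[-1,0.65,0],0,0.7],
    [[0,0,0],0,0.7],
    [[0,0,0],0,0.7],
  ],
)

```text
time_s: 18.75
ee_pos: [463.6, 54.9, 164.5]
ee_rot: [-180.0, 0.0, 86.9]
force: [0.5, 0.3, -1.9]
gripper_width: 51.1
gripper_force: 29.9
```

```bash
python3 m.py 5
```

```text
18.75 [463.6  54.9 164.5] [-180.     0.    86.9]
scene red [ 457.4 -114.5] 25.3 87.5 228
scene green [461.7 -31.1] 25.7 87.4 225
scene blue [ 626. -144.] 25.5 102.5 308
side red [ 453.5 -115.8] 27.0 88.3 439
side blue [ 622.2 -147.8] 24.3 103.3 324
```

move_arm(
  plan=[
    [[0,0,-2],0,0.7],
    [[0,0,-3],0,0.7],
    [[0,0,-3],0,0.7],
    [[0,0,-2.5],0,0.7],
    [[0,0,-1],0,0.7],
  ],
)

```text
time_s: 19.4
ee_pos: [462.4, 54.5, 47.7]
ee_rot: [-179.8, 0.0, 86.8]
force: [-0.4, 0.1, -1.3]
gripper_width: 51.3
gripper_force: 29.9
```

move_arm(
  plan=[
    [[0,0,-0.4],0,0.7],
    [[0,0,-0.1],0,0.7],
    [[0,0,0],0,0.7],
    [[0,0,0],0,0.7],
  ],
)

```text
time_s: 19.8
ee_pos: [464.3, 55.1, 46.0]
ee_rot: [179.9, -0.0, 86.9]
force: [0.8, -0.9, -1.1]
gripper_width: 51.1
gripper_force: 29.9
```

move_arm(
  plan=[
    [[0,0,-0.3],0,0.7],
    [[0,0,-0.1],0,0.7],
    [[0,0,0],0,0.7],
    [[0,0,0],0,0.7],
    [[0,0,0],0,0.7],
  ],
)

```text
time_s: 20.3
ee_pos: [463.4, 55.1, 41.0]
ee_rot: [180.0, -0.0, 86.9]
force: [0.5, 0.7, -1.5]
gripper_width: 51.5
gripper_force: 29.9
```

move_arm(
  plan=[
    [[0,0,-0.1],0,0.7],
    [[0,0,0],0,0.7],
    [[0,0,0],0,0.7],
  ],
)

```text
time_s: 20.6
ee_pos: [463.6, 55.1, 40.5]
ee_rot: [180.0, -0.0, 86.9]
force: [-1.1, -0.4, 5.5]
gripper_width: 50.8
gripper_force: 29.9
```

move_arm(
  plan=[
    [[0,0,0],0,0.4],
    [[0,0,0],0,0],
    [[0,0,0],0,0],
    [[0,0,0],0,0],
    [[0,0,0],0,0],
  ],
)

```text
time_s: 21.1
ee_pos: [463.4, 55.1, 39.9]
ee_rot: [180.0, 0.0, 86.9]
force: [0.3, -0.0, -0.7]
gripper_width: 84.0
gripper_force: 0.0
```

move_arm(
  plan=[
    [[0,0,1],0,0],
    [[0,0,3],0,0],
    [[0,0,3],0,0],
    [[0,0,3],0,0],
    [[0,0,3],0,0],
  ],
)

```text
time_s: 21.6
ee_pos: [463.2, 55.0, 172.0]
ee_rot: [179.9, -0.0, 86.9]
force: [-0.0, 0.1, 0.3]
gripper_width: 91.1
gripper_force: 0.0
```

move_arm(
  plan=[
    [[2.3,-2.85,0],0,0],
    [[2.3,-2.9,0],-1,0],
    [[2.3,-2.9,0],-1,0],
    [[2.3,-2.9,0],-1,0],
    [[2.3,-2.85,0],0,0],
  ],
)

```text
time_s: 22.1
ee_pos: [579.1, -90.2, 170.8]
ee_rot: [180.0, -0.0, 83.9]
force: [0.8, -0.1, 0.4]
gripper_width: 91.5
gripper_force: 0.0
```

move_arm(
  plan=[
    [[2.3,-2.85,0],0,0],
    [[2.2,-2.85,0],0,0],
    [[0,0,0],0,0],
    [[0,0,0],0,0],
    [[0,0,0],0,0],
  ],
)

```text
time_s: 22.6
ee_pos: [622.6, -145.1, 170.2]
ee_rot: [-180.0, -0.0, 83.9]
force: [-0.4, 0.0, 0.7]
gripper_width: 91.1
gripper_force: 0.0
```

```bash
python3 m.py 6
```

```text
22.6 [ 622.6 -145.1  170.2] [-180.    -0.    83.9]
scene red [ 460.2 -115.5] 25.4 87.7 216
scene yellow [464.6  52. ] 27.5 87.3 217
scene green [461.7 -30.1] 25.5 87.4 209
scene blue [ 627.7 -145.3] 24.4 102.3 255
side red [ 452.4 -117.3] 25.7 88.3 404
side yellow [461.1  54.7] 25.8 88.7 220
wrist red [ 454.1 -115.1] 26.0 88.1 3823
wrist green [458.5 -30.1] 25.5 88.1 4023
wrist blue [ 622.7 -144.2] 25.8 102.7 3916
```

Yellow is placed. Now blue.

move_arm(
  plan=[
    [[0.1,0.04,-2],0,0],
    [[0,0,-4],0,0],
    [[0,0,-3.5],0,0],
    [[0,0,-2],0,0],
    [[0,0,0],0,0],
  ],
)

```text
time_s: 23.25
ee_pos: [621.7, -144.2, 52.0]
ee_rot: [-179.6, -0.1, 83.9]
force: [-0.5, 0.7, -0.3]
gripper_width: 91.1
gripper_force: 0.0
```

move_arm(
  plan=[
    [[0,0,0],0,0.4],
    [[0,0,0],0,0.7],
    [[0,0,0],0,0.7],
    [[0,0,0],0,0.7],
    [[0,0,0],0,0.7],
  ],
)

```text
time_s: 23.75
ee_pos: [624.7, -145.6, 55.7]
ee_rot: [179.9, 0.0, 83.9]
force: [-0.8, -0.4, -0.0]
gripper_width: 54.2
gripper_force: 0.0
```

move_arm(
  plan=[
    [[0,0,0],0,0.7],
    [[0,0,0],0,0.7],
    [[0,0,0],0,0.7],
    [[0,0,0],0,0.7],
  ],
)

```text
time_s: 24.15
ee_pos: [624.5, -145.6, 55.6]
ee_rot: [180.0, 0.0, 83.9]
force: [-1.2, 0.2, 5.1]
gripper_width: 51.5
gripper_force: 29.9
```

move_arm(
  plan=[
    [[0,0,1],0,0.7],
    [[0,0,3],0,0.7],
    [[0,0,3],0,0.7],
    [[0,0,3],0,0.7],
    [[0,0,1],0,0.7],
  ],
)

```text
time_s: 24.65
ee_pos: [626.0, -145.9, 168.4]
ee_rot: [179.7, 0.0, 83.9]
force: [-0.0, 0.1, -1.6]
gripper_width: 51.3
gripper_force: 29.9
```

move_arm(
  plan=[
    [[-0.6,1,0],0,0.7],
    [[-1.2,2.2,0],0.3,0.7],
    [[-1.6,3,0],0.3,0.7],
    [[-1.6,3,0],0.3,0.7],
    [[-1.6,3,0],0.3,0.7],
  ],
)

```text
time_s: 25.15
ee_pos: [555.7, -21.9, 162.5]
ee_rot: [-179.7, -0.0, 85.1]
force: [0.9, 0.3, -1.4]
gripper_width: 51.2
gripper_force: 29.9
```

move_arm(
  plan=[
    [[-1.6,3,0],0.3,0.7],
    [[-1.6,3,0],0.3,0.7],
    [[-1.6,3,0],0.3,0.7],
    [[-1.6,3,0],0.3,0.7],
    [[-1.4,2.4,0],0.3,0.7],
  ],
)

```text
time_s: 25.65
ee_pos: [477.2, 121.9, 162.8]
ee_rot: [-179.7, 0.0, 86.7]
force: [0.0, -0.3, -2.4]
gripper_width: 51.5
gripper_force: 29.9
```

move_arm(
  plan=[
    [[-0.8,1.2,0],0.3,0.7],
    [[-0.4,0.6,0],0,0.7],
    [[0,0,0],0,0.7],
    [[0,0,0],0,0.7],
  ],
)

```text
time_s: 26.05
ee_pos: [468.7, 137.8, 164.7]
ee_rot: [180.0, 0.0, 86.9]
force: [1.1, 0.3, -1.3]
gripper_width: 50.9
gripper_force: 29.9
```

```bash
python3 m.py 7
```

```text
26.05 [468.7 137.8 164.7] [180.    0.   86.9]
scene red [ 458.1 -116.4] 26.8 87.5 228
scene green [460.4 -30.3] 27.1 87.5 242
side red [ 452.8 -116.2] 26.1 88.3 431
side green [457.5 -30.2] 26.7 88.5 314
wrist blue [468.9 145.8] 25.0 211.8 4681
```

View pics/side7.png

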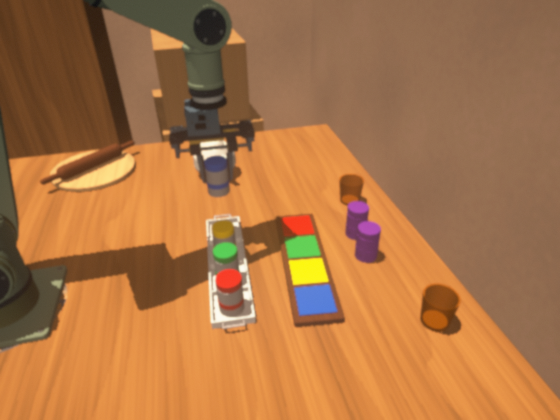

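The side view shows red (229,290), green (225,262) and yellow (222,238) upright in their cells. Blue (218,175) is held above the last one. Lowering it.

move_arm(
  plan=[
    [[0,0.1,-2],0,0.7],
    [[0,0,-3],0,0.7],
    [[0,0,-3],0,0.7],
    [[0,0,-2.5],0,0.7],
    [[0,0,-1],0,0.7],
  ],
)

```text
time_s: 26.7
ee_pos: [467.2, 138.5, 47.9]
ee_rot: [-179.8, 0.1, 86.8]
force: [-0.8, 0.3, -1.8]
gripper_width: 51.3
gripper_force: 29.9
```

move_arm(
  plan=[
    [[0,0,-0.4],0,0.7],
    [[0,0,-0.1],0,0.7],
    [[0,0,0],0,0.7],
    [[0,0,0],0,0.7],
  ],
)

```text
time_s: 27.1
ee_pos: [469.2, 139.6, 46.0]
ee_rot: [179.9, -0.0, 86.9]
force: [0.4, 0.2, -0.6]
gripper_width: 50.8
gripper_force: 29.9
```

move_arm(
  plan=[
    [[0,0,-0.3],0,0.7],
    [[0,0,-0.1],0,0.7],
    [[0,0,0],0,0.7],
    [[0,0,0],0,0.7],
    [[0,0,0],0,0.7],
  ],
)

```text
time_s: 27.6
ee_pos: [468.4, 139.5, 41.0]
ee_rot: [180.0, -0.0, 86.9]
force: [0.5, 0.1, -1.0]
gripper_width: 51.2
gripper_force: 29.9
```

move_arm(
  plan=[
    [[0,0,-0.1],0,0.7],
    [[0,0,0],0,0.7],
    [[0,0,0],0,0.7],
  ],
)

```text
time_s: 27.9
ee_pos: [468.5, 139.5, 40.5]
ee_rot: [180.0, -0.0, 86.9]
force: [-2.1, 0.4, 6.0]
gripper_width: 51.3
gripper_force: 29.9
```

move_arm(
  plan=[
    [[0,0,0],0,0.4],
    [[0,0,0],0,0],
    [[0,0,0],0,0],
    [[0,0,0],0,0],
    [[0,0,0],0,0],
  ],
)

```text
time_s: 28.4
ee_pos: [468.4, 139.4, 39.9]
ee_rot: [-180.0, 0.0, 86.9]
force: [-0.5, -0.8, 0.1]
gripper_width: 83.5
gripper_force: 0.0
```

move_arm(
  plan=[
    [[0,0,1],0,0],
    [[0,0,3],0,0],
    [[0,0,4],0,0],
    [[0,0,4],0,0],
    [[0,0,4],0,0],
  ],
)

```text
time_s: 28.9
ee_pos: [468.1, 139.4, 202.4]
ee_rot: [180.0, -0.0, 86.9]
force: [0.3, 0.2, -0.5]
gripper_width: 91.4
gripper_force: 0.0
```

move_arm(
  plan=[
    [[-3,0,2],0,0],
    [[-3,0,2],0,0],
    [[-3,0,2],0,0],
    [[-1,0,0],0,0],
    [[0,0,0],0,0],
  ],
)

```text
time_s: 29.4
ee_pos: [367.6, 139.4, 260.6]
ee_rot: [179.9, -0.0, 86.9]
force: [-0.8, 0.7, 0.0]
gripper_width: 91.2
gripper_force: 0.0
```

```bash
python3 m.py 8
```

```text
29.4 [367.6 139.4 260.6] [179.9  -0.   86.9]
scene red [ 456.7 -115. ] 26.1 87.5 228
scene green [458.4 -28. ] 27.8 87.4 237
side red [ 452.8 -116. ] 26.3 88.4 428
side green [456.5 -30.6] 26.3 88.6 300
wrist green [456.1 -31.5] 25.5 87.6 954
wrist blue [466.6 140.9] 25.7 87.5 2076
```

View pics/scene8.png

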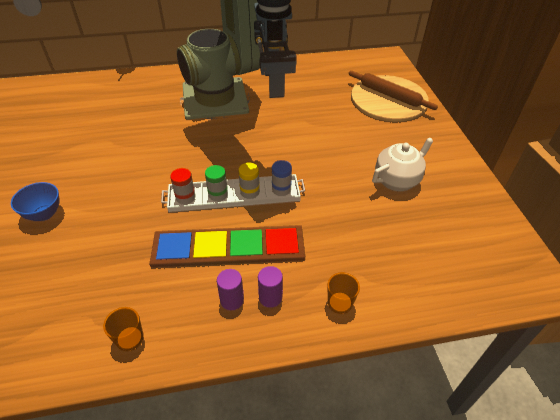

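The picture shows all four tins upright in the rack: red (181,185), green (216,182), yellow (249,179), blue (282,177). The teapot (401,167) and the purple tins have not moved, and the gripper is clear.

```bash
python3 -c "
from workcell import env
print(env.job_done())"
```

```text
the job is handed in; nothing more can be done
None
```

The job is handed in: all four tins stand upright in the rack in reverse order (red at the robot's right end, then green, yellow, blue), each within about 2 mm of its cell's centre where measured, at 29.4 s, with the teapot and purple tins untouched.

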